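Find the longer setting bar and load the bar gauge

ROBOT

A 7-joint arm with a two-finger parallel gripper is mounted at the origin on the work surface. World frame = base frame: x ahead of the robot, y to its left, z up, the work surface at z = 0. Lengths are in m, angles in rad, forces in N, time in s.
With the tool pointing down it reaches from about 0.425 to 0.925 m from the base axis. Payload 6.8 kg.
Tool frame: the origin (TCP) lies on the mounting face of the last link; the fingertips stand 173 mm ahead of it and the grasp point (between the pads) lies 155 mm ahead of it; z points along the fingers, y is the line along which they close (so a half turn about z gives the same grasp; the last joint's range is limited). The gripper opens to 85 mm and grips with 20 to 120 N. Pads are 22 mm wide; open, the fingers measure 114 mm over their backs; the gripper's body (76 mm by 85 mm) begins 54 mm behind the grasp point. The pads swing forward as they close: fully open they stand 13 mm farther back than shut.
Start: joints at [1.174, 0.477, 0.022, 1.555, -0.011, 1.109, -0.083], TCP at [0.192, -0.647, 0.405] pointing down, gripper open.
Joint ranges: [-2.96, 2.96], [-0.34, 2.1], [-1.41, 1.46], [0.24, 2.44], [-1.37, 4.51], [0.17, 1.92], [-2.96, 2.96]. Speed limits (rad/s): [2.39, 2.39, 3.14, 3.14, 3.14, 3.14, 3.14].

INTERFACE

Orientations are given as a unit quaternion [w, x, y, z].
In Python, from station import bot gives the robot as it stands. The module is installed in compiled form; this text tells all that it offers.
- The arm moves only by the shell command python3 -m pendant 'ROWS' [FORCE]. ROWS is JSON, a list of rows, each a list of 5 numbers: the finger opening in m, from 0 to 0.0854, then the shift along the tool's x, y, z in m, then the turn about the tool's z in degrees. In form: [[jaw, x, y, z, yaw], ...]. A call has 1 to 12 rows; each row shifts and turns the commanded pose from where the row before left it, along the tool's axes as they then stand; what a row does not reach is not made up. A row lasts 1/12 s, in which the tool goes at most 41.7 mm and 7.16 degrees, less where a joint would pass 70% of its speed; a pose out of reach is approached as far as the arm can. A call with a gripper value outside its range is refused whole. The fingers move at their own pace and stop on an object; FORCE is the grip in N (left out, the last holds). Time passes only in rows, so rows that do not move let the fingers close. It gives the time, the measured TCP pose, the force, the opening and the grip force at its end, in the units of the state.
- bot.get_obs(): the state, without advancing time (a new reading comes with each control period).
- bot.read_camera(name): name is "side" or "top"; returns (picture, depth): 400x640x3 uint8, blue, green, red; 400x640 float32, m along the optical axis (not along the pixel's ray), 0 where there is no reading.
- bot.camera_model(name): a dict with "intrinsics" (3x3 intrinsics, pixels), "R" (3x3) and "t" (3): a world point X has camera coordinates R X + t. Camera axes: x right, y down, z forward; pixel columns grow to the right and rows downward; lengths in m; the calibration is good to about 2 mm. A picture is of the moment at which its call begins. camera_model takes no time and is no camera call.
- bot.hand_in(): hands the job in; it is judged then, once.
Trained networks look in the newest picture that a camera, given by its name, has taken for a name from the list of things; names that differ only in an ending like _2 or _b are one class to them, and where a whole thing is asked for, a point or a joint stands for the part that bears it (a point fixed in the world has none). Each returns a list of dicts, best first, with "score" (0 to 1); they miss things now and then, are a little off and sometimes report something else, mostly with a low value. They report only what shows in the picture. A call takes as long as a camera call. They do not tell look-alikes from the thing itself.
- bot.boxes_of(name, camera): "at" ([column, row] in pixels, amid what is visible of it).
- bot.trace(name, camera): "mask" (400x640 bool, what is visible of it) and "at" ([column, row] in pixels, amid what is visible of it).
- bot.pinpoint(name, camera): "at" ([column, row] in pixels: a listed point, or the origin of a listed thing).
The state is a dict: "t": time; "q": joint angles; "joint_vel": joint speeds; "joint_torque": joint torques, N m; "eef_pos": TCP position; "tool_rot": TCP orientation; "contact_force": force on the tool from outside, world axes, zero at the start; "torque": the same for the moment, N m; "gripper_width": opening from 0.0 (shut) to 1.0 (fully open); "grasp_force": force on a finger pad.
Only numpy, scipy, OpenCV 4.12 (cv2) and the standard library are available. Lean on these libraries where they do the work, as an engineer would, in place of code of your own. Each camera call takes 0.05 s, during which the arm holds its last target. There are 200 camera calls.

TASK

Lift the lids of both grey metal cases right up and see which one holds the longer setting bar. Take that bar out by its middle, lay it flat on the bench and let go, then take it again by one end so that your hand stays clear of the gauge head, and lay it in the two cradles of the bar gauge with its far end up to the back stop (less than about a centimetre off) and let go. Leave the shorter bar in its case and do not disturb the other things on the bench.

Things in the scene. Friction and masses are not known exactly. Their poses are not given: they have to be found in the camera images.
- case_a: One of two identical open-topped grey metal cases fixed to the bench, 110 (x) by 168 (y) by 50 mm high, walls and floor 4 mm. Origin: centre of its underside; z up. Its lid hinges on the +x rim. It holds one bar lying along y near the centre, on its nest. Either case may be the left or the right one.
- case_b: The other case, the same in every way.
- lid_a (a joint): Angle of the lid of case_a: 0 shut, growing as it lifts, stop at 1.9 (leaning back past upright). Stiff hinge: it stays where it is left; about 2 to 3 N at the handle. Call it right up at 1.4 or more.
- lid_b (a joint): Angle of the lid of case_b, the same.
- lid_a_handle (a point): Middle of the round bar handle of lid_a: bar along the case's y, 84 mm long, under 14 mm thick, its axis 35 mm above the lid's top face (posts at its ends), 98 mm from the hinge line along the lid. The lid is 110 mm long and 8 mm thick: its free edge (towards -x when shut) lies 12 mm beyond the handle. Turns with the lid.
- lid_b_handle (a point): The same on lid_b.
- lid_a_hinge (a point): Middle of the hinge line of lid_a (line along the case's y), on the case's +x rim, 50 mm above the bench.
- lid_b_hinge (a point): The same for lid_b.
- long_bar_mid (a point): Centre of the longer steel-faced setting bar, 150 by 28 by 28 mm, about 0.3 kg; x along its length, z up as it lies. The two ends are alike.
- short_bar_mid (a point): Centre of the shorter setting bar, 110 by 28 by 28 mm; x along its length, z up. It looks the same but for its length.
- nest_a: Wooden nest fixed in case_a; its frame is the case's. Blocks at both ends (|y| = 32 to 80 mm) carry the bar 16 mm above the case's underside (bar centre at 30 mm) and rise beside it to 30 mm with 5 mm play. The middle 64 mm is free down to the 4 mm case floor, so a bar can be gripped only at its middle, across its width.
- nest_b: The same in case_b.
- gauge: Bar gauge fixed to the bench: blue base plate 110 mm wide and 12 mm high, from x = -97 to +128 mm. Origin: on the bench, between the cradles' sides; x is the way the bar goes in (roughly away from the robot), z up. Two cradles at x = -15 and +50 mm, each 20 mm long, carry the bar 28 mm above the bench between cheeks that are 39 mm apart and rise to 38 mm.
- gauge_head (a point): Middle of the underside of the gauge's head, 84 mm above the bench. The head is a blue block 70 mm wide, x = -35 to +35 mm from here, 112 mm high, over the far half of the bar; a short feeler hangs 8 mm below it.
- gauge_seat (a point): Where the loaded bar's centre goes: on the gauge's axis, 42 mm above the bench, axes as the gauge. The back stop (column face) is 80 mm beyond it in x, so the bar's far end is then 5 mm off the stop; the near end is at x = -75 mm, 50 mm in front of the near cradle.
- tripod: Bystander: small dark steel three-legged stand, 85 mm high; origin at the centre of its foot.
- wrench: Bystander: steel wrench 150 mm long lying on the bench; x along its length.
- tin: Bystander: round closed can, 60 mm across, 90 mm high; origin at the centre of its underside.
Things that resemble listed ones, but are neither listed nor needed, are in the scene too. What is shaped like the case_a but orange, red or turquoise is not meant.

How it is judged:
By the outcome, as a careful person would: the job done as asked, in the order asked, and still so for the second after the job is handed in, with the robot touching nothing.
It also fails if it takes over 72 s, if anything falls off the work surface, if the arm or the gripper's body presses on something with over 40 N, if the wrist force passes 120 N, or if a joint passes its speed limit or range.

## Working session

There is one attempt and no reset: what is moved stays moved. The work goes in short steps, Python scripts to look and compute and a shell command to move; the robot and the scene stay as the last step left them, time stands still between calls to the robot, and variables do not carry over. Pictures are saved under pics/ and viewed, at most 10 in all, crops included, and the job is handed in when it is done.

```bash
mkdir -p pics; ls; cat > h.py <<'E'
import numpy as np, cv2
from station import bot
from scipy.spatial.transform import Rotation as R
def world(cam,uv,depth=None,z=None):
    m=bot.camera_model(cam);K=np.array(m["intrinsics"]);Rm=np.array(m["R"]);t=np.array(m["t"])
    ray=np.linalg.inv(K)@np.array([uv[0],uv[1],1.0])
    o=-Rm.T@t;d=Rm.T@ray
    if z is not None: return o+d*(z-o[2])/d[2]
    return o+d*depth
def cloud(cam,depth):
    m=bot.camera_model(cam);K=np.array(m["intrinsics"]);Rm=np.array(m["R"]);t=np.array(m["t"])
    v,u=np.mgrid[0:400,0:640]
    P=np.stack([(u-K[0,2])/K[0,0]*depth,(v-K[1,2])/K[1,1]*depth,depth],-1)
    W=(P-t)@Rm; W[depth<=0]=np.nan
    return W
def state():
    o=bot.get_obs();q=o["tool_rot"];r=R.from_quat([q[1],q[2],q[3],q[0]])
    return o,r.as_matrix()
E
python3 - <<'E'
from h import *
o,M=state();print(o["t"],o["eef_pos"],M.round(3).tolist(),o["gripper_width"])
for c in("top","side"):
    im,d=bot.read_camera(c);cv2.imwrite(f"pics/{c}0.png",im);np.save(f"{c}0.npy",d)
    for n in("case_a","lid_a_handle","lid_a_hinge","gauge","gauge_seat","gauge_head","tripod","wrench","tin"):
        print(c,n,[(round(x["score"],2),np.round(x["at"]).tolist()) for x in bot.pinpoint(n,c)][:5])
E
```

```text
pics
0.0 [ 0.19214184 -0.64677518  0.40371504] [[0.959, 0.285, -0.001], [0.285, -0.959, 0.002], [-0.0, -0.002, -1.0]] 1.0003943691047756
top case_a [(0.76, [248.0, 299.0]), (0.73, [225.0, 208.0]), (0.73, [197.0, 100.0]), (0.65, [315.0, 168.0]), (0.59, [317.0, 190.0])]
top lid_a_handle [(0.79, [452.0, 310.0]), (0.78, [317.0, 208.0]), (0.72, [234.0, 327.0]), (0.68, [180.0, 104.0])]
top lid_a_hinge [(0.97, [195.0, 69.0]), (0.92, [248.0, 285.0]), (0.78, [435.0, 263.0]), (0.67, [316.0, 169.0]), (0.33, [264.0, 125.0])]
top gauge [(0.94, [452.0, 170.0])]
top gauge_seat [(0.9, [454.0, 169.0])]
top gauge_head []
top tripod [(0.45, [377.0, 120.0])]
top wrench [(0.59, [321.0, 110.0]), (0.57, [316.0, 192.0]), (0.38, [452.0, 169.0])]
top tin [(0.84, [268.0, 126.0])]
side case_a [(0.77, [316.0, 225.0]), (0.69, [426.0, 219.0]), (0.62, [339.0, 300.0]), (0.57, [188.0, 234.0]), (0.56, [263.0, 267.0])]
side lid_a_handle [(0.82, [441.0, 201.0]), (0.81, [190.0, 219.0]), (0.8, [350.0, 286.0]), (0.65, [326.0, 210.0])]
side lid_a_hinge [(0.67, [306.0, 209.0]), (0.61, [411.0, 200.0])]
side gauge [(0.59, [367.0, 182.0])]
side gauge_seat [(0.76, [370.0, 174.0]), (0.16, [309.0, 184.0])]
side gauge_head [(0.89, [363.0, 158.0]), (0.5, [368.0, 172.0]), (0.5, [246.0, 223.0]), (0.2, [303.0, 208.0])]
side tripod [(0.55, [307.0, 186.0]), (0.26, [314.0, 222.0])]
side wrench [(0.63, [273.0, 198.0]), (0.22, [370.0, 173.0])]
side tin [(0.67, [245.0, 222.0])]
```

View pics/top0.png

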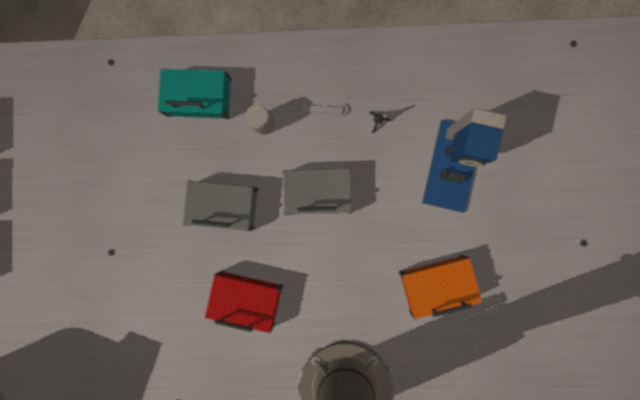

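View pics/side0.png

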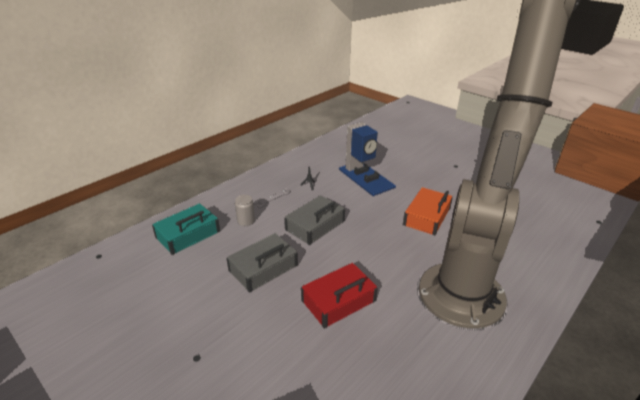

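The top view shows the grey cases at (221,205) and (317,190), with handles on their near sides. The gauge is at (455,165), the tin at (260,117), the wrench at (325,108) and the tripod at (379,119). The red, turquoise and orange cases are decoys. Next I measure poses from depth.

```bash
python3 - <<'E'
from h import *
for c in("top","side"):
    m=bot.camera_model(c);print(c,(-np.array(m["R"]).T@np.array(m["t"])).round(3))
d=np.load("top0.npy");W=cloud("top",d);im=cv2.imread("pics/top0.png")
def rect(P):
    (cx,cy),(w,h),a=cv2.minAreaRect(P[:,:2].astype(np.float32)*1000); return np.round([cx,cy,w,h,a],1)
for n,(u0,u1,v0,v1) in {"left":(172,268,172,238),"right":(275,362,158,222)}.items():
    P=W[v0:v1,u0:u1].reshape(-1,3);P=P[~np.isnan(P[:,0])]
    lid=P[(P[:,2]>.045)&(P[:,2]<.068)];hd=P[(P[:,2]>.08)&(P[:,2]<.11)]
    print(n,"lid",rect(lid),np.median(lid[:,2]).round(4),"handle",rect(hd),len(hd),np.median(hd[:,2]).round(4),hd[:,2].max())
P=W[100:230,410:520];I=im[100:230,410:520].astype(int)
ok=(I[...,0]>I[...,2]+40)&~np.isnan(P[...,0])
b=P[ok];print("gauge z hist",np.histogram(b[:,2],bins=np.arange(0,.24,.01)))
pl=b[(b[:,2]>.004)&(b[:,2]<.02)];print("plate",rect(pl),len(pl))
hh=b[b[:,2]>.17];print("headtop",rect(hh),np.median(hh[:,2]))
Q=P.reshape(-1,3);cr=Q[(Q[:,2]>.022)&(Q[:,2]<.05)];print("cradle",rect(cr),cr.mean(0))
for s in ("top","side"):
  for x in bot.pinpoint("gauge_seat",s)[:1]: print(s,world(s,x["at"],z=.042).round(4))
  for x in bot.pinpoint("gauge",s)[:1]: print(s,world(s,x["at"],z=0).round(4))
  for x in bot.pinpoint("gauge_head",s)[:1]: print(s,'head',world(s,x["at"],z=.084).round(4))
  for x in bot.pinpoint("lid_a_handle",s)[:4]: print(s,'hd',world(s,x["at"],z=.093).round(4))
  for x in bot.pinpoint("lid_a_hinge",s)[:4]: print(s,'hinge',world(s,x["at"],z=.05).round(4))
  for n,z in(("tin",0),("tripod",0),("wrench",0)):
    for x in bot.pinpoint(n,s)[:1]: print(s,n,world(s,x["at"],z=z).round(4))
E
```

```text
top [0.461 0.005 0.966]
side [-0.29   0.889  0.909]
left lid [479.5 306.7 171.3 111.8  83.7] 0.0575 handle [436.5 311.9  93.6  10.7  83.4] 171 0.097 0.10062195155045675
right lid [509.   55.4 171.2 112.8  89.6] 0.0577 handle [4.657e+02 5.520e+01 1.080e+01 9.090e+01 3.000e-01] 175 0.0971 0.10126814386199115
gauge z hist (array([ 414, 1576,    0,    1,    0,    0,    0,    0,    2,   23,   34,
         36,   37,   33,   35,   37,   39,   45,   64, 1032,    1,    0,
          0]), array([0.  , 0.01, 0.02, 0.03, 0.04, 0.05, 0.06, 0.07, 0.08, 0.09, 0.1 ,
       0.11, 0.12, 0.13, 0.14, 0.15, 0.16, 0.17, 0.18, 0.19, 0.2 , 0.21,
       0.22, 0.23]))
plate [ 568.8 -293.9  106.6  220.5   75.4] 1990
headtop [ 596.3 -300.2   66.3   67.2   75.4] 0.19528981906138454
cradle [ 594.9 -297.9   55.5  136.4   79.5] [ 0.56555779 -0.28628002  0.03150808]
top [ 0.5561 -0.2869  0.042 ]
top [ 0.5585 -0.2944  0.    ]
top hd [ 0.2218 -0.2535  0.093 ]
top hd [0.4663 0.0555 0.093 ]
top hd [0.1885 0.2598 0.093 ]
top hd [0.7302 0.3857 0.093 ]
top hinge [0.8332 0.3658 0.05  ]
top hinge [0.2788 0.2347 0.05  ]
top hinge [ 0.3235 -0.2295  0.05  ]
top hinge [0.564 0.058 0.05 ]
top tin [0.6885 0.1883 0.    ]
top tripod [ 0.6975 -0.1044  0.    ]
top wrench [0.7291 0.0437 0.    ]
side [ 0.5343 -0.2726  0.042 ]
side [ 0.5457 -0.2721  0.    ]
side head [ 0.5858 -0.2907  0.084 ]
side hd [ 0.2153 -0.2308  0.093 ]
side hd [0.7199 0.3831 0.093 ]
side hd [0.1884 0.2624 0.093 ]
side hd [0.4541 0.0623 0.093 ]
side hinge [0.5462 0.0612 0.05  ]
side hinge [ 0.3213 -0.2257  0.05  ]
side tin [ 0.6884  0.2075 -0.    ]
side tripod [ 0.6924 -0.0935  0.    ]
side wrench [0.7296 0.0466 0.    ]
```

```bash
cat >> h.py <<'E'
def plan(target,jaw=None):
    "tool-frame shift to reach TCP target at present yaw"
    o,M=state();d=M.T@(np.array(target)-o["eef_pos"]);n=int(np.ceil(np.linalg.norm(d)/.0405))
    print("t",round(o["t"],2),"pos",np.round(o["eef_pos"],4),"yaw",round(np.degrees(np.arctan2(M[1,0],M[0,0])),2),"tilt",(M[:,2]).round(3),"F",np.round(o["contact_force"],1),"grip",round(o["gripper_width"]*.0854,4),round(o["grasp_force"],1))
    print("shift",d.round(4),"rows",n,"each",(d/max(n,1)).round(4))
E
python3 -m pendant '[[0.05,0.0315,-0.0236,0,0],[0.05,0.0315,-0.0236,0,0],[0.05,0.0315,-0.0236,0,0],[0.05,0.0315,-0.0236,0,0],[0.05,0.0315,-0.0236,0,0],[0.05,0.0315,-0.0236,0,0],[0.05,0.0315,-0.0236,0,0],[0.05,0.0315,-0.0236,0,0],[0.05,0.0315,-0.0236,0,0],[0.05,0.0315,-0.0236,0,0],[0.05,0.0315,-0.0236,0,0]]' 25
python3 -m pendant '[[0.05,0.013,-0.0373,0,0],[0.05,0.013,-0.0373,0,0],[0.05,0.013,-0.0373,0,0],[0.05,0.013,-0.0373,0,0],[0.05,0.013,-0.0373,0,0],[0.05,0.013,-0.0373,0,0],[0.05,0.013,-0.0373,0,0],[0.05,0.013,-0.0373,0,0],[0.05,0.013,-0.0373,0,0]]'
python3 -m pendant '[[0.05,0,0,0,-6.65],[0.05,0,0,0,-6.65],[0.05,0,0,0,-6.65],[0.05,0,0,0,-6.65],[0.05,0,0,0,-6.65],[0.05,0,0,0,-6.65],[0.05,0,0,0,-6.65],[0.05,0,0,0,-6.65],[0.05,0,0,0,-6.65],[0.05,0,0,0,-6.65],[0.05,0,0,0,-6.65],[0.05,0,0,0,0]]'
python3 -c "
from h import *
plan([.466,.055,.248])"
```

```text
t: 2.72
eef_pos: [0.4512, -0.2979, 0.4051]
tool_rot: [0.0, 0.99, 0.144, 0.0]
contact_force: [0.7, -0.1, -0.5]
gripper_width: 0.582
grasp_force: 0.0
t: 3.47
eef_pos: [0.4667, 0.0574, 0.4051]
tool_rot: [0.0, 0.99, 0.144, 0.0]
contact_force: [0.5, 0.1, 0.4]
gripper_width: 0.583
grasp_force: 0.0
t: 4.47
eef_pos: [0.467, 0.0555, 0.4048]
tool_rot: [0.0, 0.708, 0.707, 0.0]
contact_force: [-0.1, -1.5, 0.1]
gripper_width: 0.582
grasp_force: 0.0
t 4.47 pos [0.467  0.0555 0.4048] yaw 89.92 tilt [ 0. -0. -1.] F [-0.1 -1.5  0.1] grip 0.0497 0.0
shift [-0.0005 -0.0011  0.1568] rows 4 each [-0.0001 -0.0003  0.0392]
```

```bash
python3 -m pendant '[[0.05,0,-0.001,0.0392,0],[0.05,0,0,0.0392,0],[0.05,0,0,0.0392,0],[0.05,0,0,0.0392,0],[0.05,0,0,0,0],[0,0,0,0,0],[0,0,0,0,0],[0,0,0,0,0],[0,0,0,0,0],[0,0,0,0,0],[0,0,0,0,0],[0,0,0,0,0]]' 25
python3 - <<'E'
from h import *
plan([.466,.055,.248])
# arc around hinge
r=np.hypot(.098,.043);a0=np.arctan2(.043,-.098);p=np.array([r*np.cos(a0),r*np.sin(a0)])
for i in range(1,19):
    a=a0-i*.1; n=r*np.array([np.cos(a),np.sin(a)]); print(round(i*.1,2),(n-p).round(4)); p=n
E
```

```text
t: 5.47
eef_pos: [0.4645, 0.0561, 0.2499]
tool_rot: [-0.0, 0.709, 0.705, -0.001]
contact_force: [-10.1, 1.3, 6.2]
gripper_width: 0.118
grasp_force: 24.9
t 5.47 pos [0.4645 0.0561 0.2499] yaw 89.69 tilt [-0.002 -0.001 -1.   ] F [-10.1   1.3   6.2] grip 0.0101 24.9
shift [-0.0011  0.0015  0.0019] rows 1 each [-0.0011  0.0015  0.0019]
0.1 [0.0048 0.0096]
0.2 [0.0057 0.009 ]
0.3 [0.0066 0.0084]
0.4 [0.0074 0.0077]
0.5 [0.0081 0.007 ]
0.6 [0.0088 0.0061]
0.7 [0.0094 0.0052]
0.8 [0.0098 0.0042]
0.9 [0.0102 0.0032]
1.0 [0.0105 0.0022]
1.1 [0.0106 0.0011]
1.2 [0.0107 0.0001]
1.3 [ 0.0107 -0.001 ]
1.4 [ 0.0105 -0.002 ]
1.5 [ 0.0102 -0.0031]
1.6 [ 0.0099 -0.0041]
1.7 [ 0.0094 -0.0051]
1.8 [ 0.0089 -0.006 ]
```

```bash
python3 -m pendant '[[0,0,0.0035,-0.0096,0],[0,0,0.0057,-0.009,0],[0,0,0.0066,-0.0084,0],[0,0,0.0074,-0.0077,0],[0,0,0.0081,-0.007,0],[0,0,0.0088,-0.0061,0],[0,0,0,0,0]]' 25
```

```text
t: 6.05
eef_pos: [0.5066, 0.056, 0.2998]
tool_rot: [0.001, 0.709, 0.705, 0.0]
contact_force: [-11.8, -0.1, 19.8]
gripper_width: 0.118
grasp_force: 26.3
```

```bash
python3 -m pendant '[[0,0,0.0094,-0.0052,0],[0,0,0.0098,-0.0042,0],[0,0,0.0102,-0.0032,0],[0,0,0.0105,-0.0022,0],[0,0,0.0106,-0.0011,0],[0,0,0.0107,-0.0001,0],[0,0,0,0,0]]' 25
```

```text
t: 6.63
eef_pos: [0.5699, 0.0555, 0.3146]
tool_rot: [0.002, 0.709, 0.705, 0.003]
contact_force: [0.8, 2.2, 8.6]
gripper_width: 0.118
grasp_force: 25.7
```

```bash
python3 -m pendant '[[0,0,0.0107,0.001,0],[0,0,0.0105,0.002,0],[0,0,0.0102,0.0031,0],[0,0,0.0099,0.0041,0],[0,0,0.0094,0.0051,0],[0,0,0.0045,0.003,0],[0,0,0,0,0],[0.035,0,0,0,0],[0.035,0,0,0,0],[0.035,0,0,0,0]]' 25
```

```text
t: 7.47
eef_pos: [0.6227, 0.0535, 0.2929]
tool_rot: [0.0, 0.709, 0.705, -0.001]
contact_force: [1.7, 0.5, -0.5]
gripper_width: 0.409
grasp_force: 0.6
```

```bash
python3 -m pendant '[[0.024,0,0,0,0],[0.024,0,0,0,0],[0.024,0,0.002,-0.01,0],[0.024,0,0.002,-0.015,0],[0.024,0,0,-0.03,0],[0.024,0,0,-0.035,0],[0.024,0,0,-0.035,0],[0.024,0,0,0,0]]' 25
python3 - <<'E'
from h import *
im,d=bot.read_camera("side");cv2.imwrite("pics/s1.png",im)
plan([.4365,.312,.36])
im,d=bot.read_camera("top");W=cloud("top",d);np.save("top1.npy",d);cv2.imwrite("pics/t1.png",im)
E
```

```text
t: 8.13
eef_pos: [0.6282, 0.0557, 0.4272]
tool_rot: [0.004, 0.709, 0.705, 0.005]
contact_force: [0.8, 0.2, 1.6]
gripper_width: 0.278
grasp_force: 0.0
t 8.18 pos [0.6275 0.0553 0.4239] yaw 89.69 tilt [ 0.009  0.001 -1.   ] F [-0.8  0.2 -0.8] grip 0.0241 0.0
shift [ 0.2556 -0.193   0.0625] rows 9 each [ 0.0284 -0.0214  0.0069]
```

View pics/s1.png

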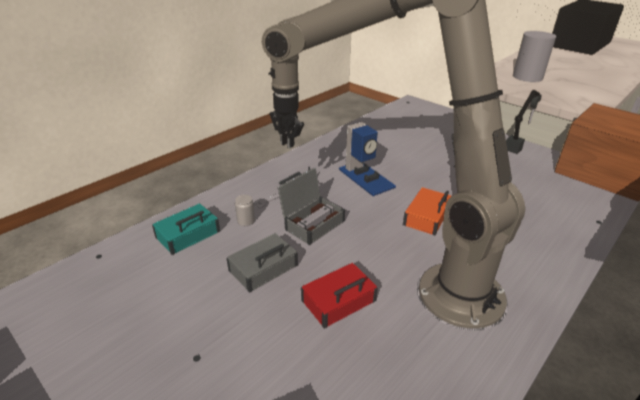

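```bash
python3 -m pendant '[[0.05,0.0284,-0.0216,0,0],[0.05,0.0284,-0.0216,0,0],[0.05,0.0284,-0.0216,0.006,0],[0.05,0.0284,-0.0216,0.006,0],[0.05,0.0284,-0.0216,0.006,0],[0.05,0.0284,-0.0216,0.006,0],[0.05,0.0284,-0.0216,0.006,0],[0.05,0.0284,-0.0216,0.006,0],[0.05,0.0284,-0.0216,0.006,0],[0.05,0,0,0,6],[0.05,0,0,0,0]]' 25
python3 -c "
from h import *
plan([.435,.312,.248])"
```

```text
t: 9.15
eef_pos: [0.4313, 0.3129, 0.3753]
tool_rot: [-0.0, 0.744, 0.668, -0.001]
contact_force: [1.2, -0.8, -0.2]
gripper_width: 0.588
grasp_force: 0.0
t 9.15 pos [0.4313 0.3129 0.3753] yaw 83.79 tilt [-0.002 -0.001 -1.   ] F [ 1.2 -0.8 -0.2] grip 0.0502 0.0
shift [-0.0004  0.004   0.1273] rows 4 each [-0.0001  0.001   0.0318]
```

```bash
python3 -m pendant '[[0.05,0,0.003,0.0318,0],[0.05,0,0,0.0318,0],[0.05,0,0,0.0318,0],[0.05,0,0,0.0318,0],[0.05,0,0,0,0],[0,0,0,0,0],[0,0,0,0,0],[0,0,0,0,0],[0,0,0,0,0],[0,0,0,0,0],[0,0,0,0,0]]' 25
python3 -c "
from h import *
plan([.435,.312,.248])"
```

```text
t: 10.07
eef_pos: [0.435, 0.3119, 0.2511]
tool_rot: [-0.0, 0.744, 0.668, -0.0]
contact_force: [-7.8, 0.0, 5.6]
gripper_width: 0.113
grasp_force: 25.3
t 10.07 pos [0.435  0.3119 0.2511] yaw 83.78 tilt [-0.001  0.001 -1.   ] F [-7.8  0.   5.6] grip 0.0097 25.3
shift [ 0.0001 -0.      0.0031] rows 1 each [ 0.0001 -0.      0.0031]
```

Gripped. Now the same arc as before.

```bash
python3 -m pendant '[[0,0,0.0035,-0.0096,0],[0,0,0.0057,-0.009,0],[0,0,0.0066,-0.0084,0],[0,0,0.0074,-0.0077,0],[0,0,0.0081,-0.007,0],[0,0,0.0088,-0.0061,0],[0,0,0.0094,-0.0052,0],[0,0,0.0098,-0.0042,0],[0,0,0,0,0]]' 25
python3 -m pendant '[[0,0,0.0102,-0.0032,0],[0,0,0.0105,-0.0022,0],[0,0,0.0106,-0.0011,0],[0,0,0.0107,-0.0001,0],[0,0,0.0107,0.001,0],[0,0,0.0105,0.002,0],[0,0,0.0102,0.0031,0],[0,0,0.0099,0.0041,0],[0,0,0.0094,0.0051,0],[0,0,0.0045,0.003,0],[0,0,0,0,0]]' 25
```

```text
t: 10.82
eef_pos: [0.4973, 0.3045, 0.3103]
tool_rot: [0.001, 0.746, 0.666, 0.002]
contact_force: [-5.1, -2.0, 11.8]
gripper_width: 0.116
grasp_force: 25.6
t: 11.73
eef_pos: [0.5935, 0.2934, 0.2936]
tool_rot: [0.0, 0.745, 0.667, 0.0]
contact_force: [0.3, -0.1, -1.5]
gripper_width: 0.117
grasp_force: 26.2
```

```bash
python3 -m pendant '[[0.024,0,0,0,0],[0.024,0,0,0,0],[0.024,0,0,0,0],[0.024,0,0.002,-0.01,0],[0.024,0,0.002,-0.015,0],[0.024,0,0,-0.03,0],[0.024,0,0,-0.035,0],[0.024,0,0,-0.035,0]]' 25
python3 - <<'E'
from h import *
plan([.55,-.05,.42])
for c in("top","side"):
    im,d=bot.read_camera(c);cv2.imwrite(f"pics/{c}2.png",im);np.save(f"{c}2.npy",d)
    for n in("long_bar_mid","short_bar_mid"):
        for x in bot.trace(n,c)[:4]: print(c,n,round(x["score"],2),np.round(x["at"]),x["mask"].sum(),world(c,x["at"],z=.044).round(3))
E
```

```text
t: 12.4
eef_pos: [0.5956, 0.2932, 0.4217]
tool_rot: [0.0, 0.745, 0.667, -0.0]
contact_force: [0.6, 0.3, 1.8]
gripper_width: 0.28
grasp_force: 0.0
t 12.4 pos [0.5956 0.2932 0.4217] yaw 83.72 tilt [-0. -0. -1.] F [0.6 0.3 1.8] grip 0.0239 0.0
shift [-0.3461 -0.0078  0.0018] rows 9 each [-0.0385 -0.0009  0.0002]
top long_bar_mid 0.65 [316. 192.] 722 [0.506 0.058 0.044]
top short_bar_mid 0.6 [232. 210.] 268 [0.468 0.276 0.044]
side long_bar_mid 0.6 [316. 219.] 350 [0.487 0.075 0.044]
side short_bar_mid 0.7 [264. 264.] 459 [0.451 0.326 0.044]
```

View pics/top2.png

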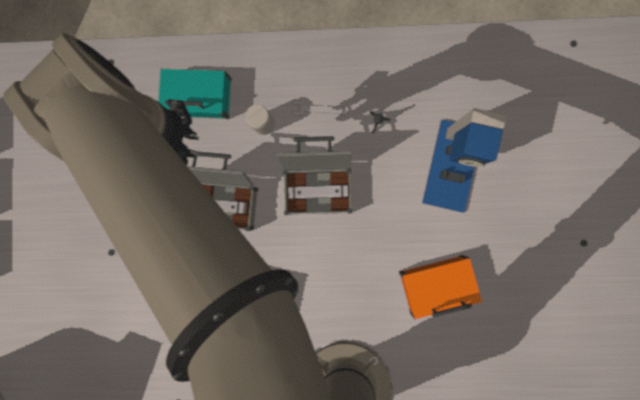

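```bash
python3 - <<'E'
from h import *
im=cv2.imread("pics/top2.png");W=cloud("top",np.load("top2.npy"))
def bar(W,c,yaw,im,nm):
    ax=np.array([np.cos(yaw),np.sin(yaw)]);ay=np.array([-ax[1],ax[0]])
    P=W.reshape(-1,3);l=(P[:,:2]-c);a=l@ax;b=l@ay
    s=(abs(a)<.035)&(abs(b)<.082)&(P[:,2]>.036)&(P[:,2]<.05)
    print(nm,s.sum(),"x",np.percentile(a[s],[2,50,98]).round(4),"y",np.percentile(b[s],[0,2,50,98,100]).round(4),"z",np.median(P[s,2]).round(4))
bar(W,np.array([.509,.0554]),np.radians(-.4),im,"right")
bar(W,np.array([.4795,.3067]),np.radians(-6.3),im,"left")
c=im[160:235,180:365];cv2.imwrite("pics/crop2.png",cv2.resize(c,None,fx=4,fy=4,interpolation=cv2.INTER_CUBIC))
W=cloud("side",np.load("side2.npy"))
bar(W,np.array([.509,.0554]),np.radians(-.4),im,"right side")
bar(W,np.array([.4795,.3067]),np.radians(-6.3),im,"left side")
E
```

```text
right 705 x [-0.0144 -0.0004  0.0214] y [-0.082  -0.0811 -0.0007  0.0801  0.082 ] z 0.0433
left 287 x [-0.0211  0.0009  0.0133] y [-0.082  -0.0809 -0.0349  0.0054  0.0119] z 0.0432
right side 317 x [-0.0253 -0.0056  0.0267] y [-0.0802 -0.0784 -0.0064  0.0749  0.0819] z 0.0415
left side 352 x [-0.0263 -0.0065  0.0258] y [-0.0807 -0.0783 -0.0113  0.0515  0.0532] z 0.0415
```

View pics/crop2.png

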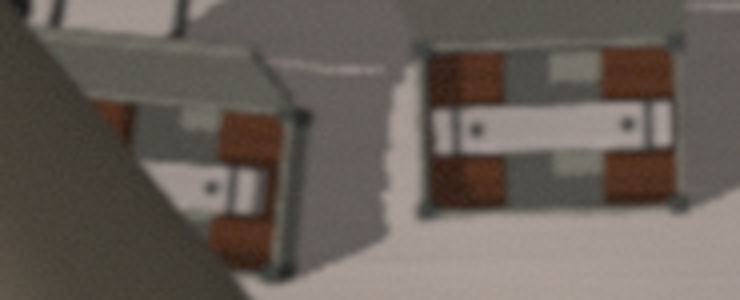

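The right bar spans about 150 mm, from x=432 to 672 in the crop. The left one is half hidden by the arm, so I move aside to compare them.

```bash
python3 -m pendant '[[0.06,-0.0385,-0.001,0,0],[0.06,-0.0385,-0.001,0,0],[0.06,-0.0385,-0.001,0,0],[0.06,-0.0385,-0.001,0,0],[0.06,-0.0385,-0.001,0,0],[0.06,-0.0385,-0.001,0,0],[0.06,-0.0385,-0.001,0,0],[0.06,-0.0385,-0.001,0,0],[0.06,-0.0385,-0.001,0,0],[0.06,0,0,0,0]]' 40
python3 - <<'E'
from h import *
plan([.509,.055,.36])
im,d=bot.read_camera("top");cv2.imwrite("pics/top3.png",im);np.save("top3.npy",d)
c=im[150:240,175:365];cv2.imwrite("pics/crop3.png",cv2.resize(c,None,fx=4,fy=4,interpolation=cv2.INTER_CUBIC))
W=cloud("top",d)
g=cv2.cvtColor(im,cv2.COLOR_BGR2HSV)
for nm,cc,yaw in(("right",[.507,.0554],-.4),("left",[.4775,.3067],-6.3)):
    y=np.radians(yaw);ax=np.array([np.cos(y),np.sin(y)]);ay=np.array([-ax[1],ax[0]])
    P=W.reshape(-1,3);l=P[:,:2]-cc;a=l@ax;b=l@ay
    s=(abs(a)<.009)&(abs(b)<.09)
    o=np.argsort(b[s]);B=b[s][o];Z=P[s,2][o];V=g.reshape(-1,3)[s][o]
    for lo in np.arange(-.09,.09,.006):
        k=(B>=lo)&(B<lo+.006)
        if k.any(): print(nm,round(lo,3),Z[k].mean().round(4),V[k].mean(0).round())
E
```

```text
t: 13.53
eef_pos: [0.5474, -0.0594, 0.4178]
tool_rot: [0.0, 0.749, 0.663, -0.003]
contact_force: [0.1, -1.8, -0.3]
gripper_width: 0.696
grasp_force: 0.0
t 13.53 pos [ 0.5474 -0.0594  0.4178] yaw 83.02 tilt [-0.004 -0.005 -1.   ] F [ 0.1 -1.8 -0.3] grip 0.0595 0.0
shift [ 0.1092 -0.0518  0.0575] rows 4 each [ 0.0273 -0.013   0.0144]
right -0.09 0.5848 [ 17.  53. 115.]
right -0.084 0.5704 [ 17.  53. 112.]
right -0.078 0.5531 [ 17.  54. 102.]
right -0.072 0.1676 [ 15.  24. 121.]
right -0.066 0.0439 [ 12.  19. 102.]
right -0.06 0.0435 [ 13.  19. 110.]
right -0.054 0.0436 [ 10.  21. 124.]
right -0.048 0.0432 [ 13.  21. 120.]
right -0.042 0.0435 [  9.  22. 142.]
right -0.036 0.0437 [ 10.  23. 144.]
right -0.03 0.0429 [ 10.  23. 144.]
right -0.024 0.0436 [  9.  23. 143.]
right -0.018 0.043 [ 10.  23. 142.]
right -0.012 0.043 [ 10.  24. 142.]
right -0.006 0.0432 [ 10.  23. 141.]
right 0.0 0.0438 [  8.  23. 141.]
right 0.006 0.0432 [  8.  24. 141.]
right 0.012 0.0426 [ 10.  23. 140.]
right 0.018 0.043 [  8.  24. 140.]
right 0.024 0.0429 [  9.  23. 139.]
right 0.03 0.0436 [  9.  24. 140.]
righ
[... 542 characters left out ...]
. 126.]
left -0.036 0.0427 [ 12.  24. 111.]
left -0.03 0.0425 [ 10.  25. 131.]
left -0.024 0.0441 [ 10.  25. 141.]
left -0.018 0.0431 [  9.  25. 141.]
left -0.012 0.043 [ 11.  25. 140.]
left -0.006 0.0428 [ 11.  26. 140.]
left 0.0 0.0431 [ 10.  26. 138.]
left 0.006 0.0432 [ 10.  26. 139.]
left 0.012 0.0433 [ 10.  25. 133.]
left 0.018 0.0428 [ 12.  23. 115.]
left 0.024 0.0439 [ 12.  25. 118.]
left 0.03 0.0431 [ 14.  24. 104.]
left 0.036 0.0431 [ 12.  25. 109.]
left 0.042 0.0432 [ 10.  27. 132.]
left 0.054 0.0154 [ 10.  32. 109.]
left 0.06 0.0149 [10. 72. 74.]
left 0.066 0.0156 [ 10. 150.  50.]
left 0.072 0.0155 [ 10. 136.  51.]
left 0.078 0.0325 [19. 45. 62.]
left 0.084 0.048 [ 18.  25. 101.]
```

View pics/crop3.png

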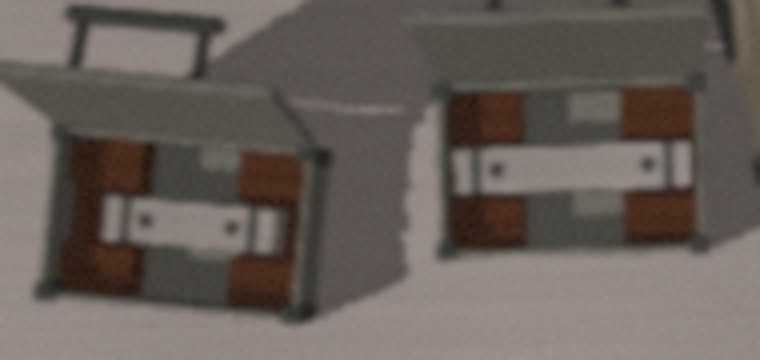

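The right case holds the long bar (crop x 450–692). The left one is clearly shorter (103–283). I take the right bar by its middle.

```bash
python3 -m pendant '[[0.052,0.0275,-0.0136,0.01,0],[0.052,0.0275,-0.0136,0.01,0],[0.052,0.0275,-0.0136,0.01,0],[0.052,0.0275,-0.0136,0.01,0],[0.052,0,0,0,-6.6],[0.052,0,0,0,0],[0.052,0,0,0,0]]' 40
python3 -c "
from h import *
plan([.507,.0565,.187])"
```

```text
t: 14.17
eef_pos: [0.5068, 0.0658, 0.3791]
tool_rot: [-0.0, 0.706, 0.709, -0.0]
contact_force: [-0.6, -0.1, -0.3]
gripper_width: 0.611
grasp_force: 0.0
t 14.17 pos [0.5068 0.0658 0.3791] yaw 90.24 tilt [-0.001 -0.    -1.   ] F [-0.6 -0.1 -0.3] grip 0.0522 0.0
shift [-0.0093  0.0004  0.1921] rows 5 each [-0.0019  0.0001  0.0384]
```

```bash
python3 -m pendant '[[0.052,-0.009,0,0.03,0.6],[0.052,0,0,0.038,0],[0.052,0,0,0.038,0],[0.052,0,0,0.038,0],[0.052,0,0,0.028,0],[0.052,0,0,0.018,0],[0.052,0,0,0,0],[0,0,0,0,0],[0,0,0,0,0],[0,0,0,0,0],[0,0,0,0,0],[0,0,0,0,0]]' 60
python3 -c "
from h import *
plan([.507,.0565,.36])"
```

```text
t: 15.17
eef_pos: [0.5077, 0.0562, 0.1909]
tool_rot: [0.001, 0.709, 0.705, 0.001]
contact_force: [-0.6, -1.0, 4.6]
gripper_width: 0.318
grasp_force: 60.3
t 15.17 pos [0.5077 0.0562 0.1909] yaw 89.65 tilt [ 0.002 -0.    -1.   ] F [-0.6 -1.   4.6] grip 0.0272 60.3
shift [ 0.0003 -0.0003 -0.1691] rows 5 each [ 0.0001 -0.0001 -0.0338]
```

```bash
python3 -m pendant '[[0,0,0,-0.02,0],[0,0,0,-0.035,0],[0,0,0,-0.038,0],[0,0,0,-0.038,0],[0,0,0,-0.038,0],[0,0,0,0,0]]' 60
python3 -m pendant '[[0,-0.0362,0.0048,0,0],[0,-0.0362,0.0048,0,0],[0,-0.0362,0.0048,0,0],[0,-0.0362,0.0048,0,0],[0,-0.0362,0.0048,0,0],[0,0,0,0,0]]' 60
python3 -m pendant '[[0,0,0,0,-6.9],[0,0,0,0,-6.9],[0,0,0,0,-6.9],[0,0,0,0,-6.9],[0,0,0,0,-6.9],[0,0,0,0,-6.9],[0,0,0,0,-6.9],[0,0,0,0,-6.9],[0,0,0,0,-6.9],[0,0,0,0,-6.9],[0,0,0,0,-6.8],[0,0,0,0,0]]' 60
python3 -c "
from h import *
plan([.53,-.125,.176])"
```

```text
t: 15.67
eef_pos: [0.5091, 0.0574, 0.3663]
tool_rot: [0.004, 0.709, 0.705, 0.005]
contact_force: [1.6, 1.6, -2.3]
gripper_width: 0.311
grasp_force: 59.9
t: 16.17
eef_pos: [0.5296, -0.1337, 0.3581]
tool_rot: [0.001, 0.713, 0.701, -0.002]
contact_force: [0.4, -2.4, -2.6]
gripper_width: 0.317
grasp_force: 59.8
t: 17.17
eef_pos: [0.5297, -0.1248, 0.3583]
tool_rot: [-0.0, 0.124, 0.992, 0.0]
contact_force: [0.1, -0.2, -1.8]
gripper_width: 0.315
grasp_force: 59.7
t 17.17 pos [ 0.5297 -0.1248  0.3583] yaw 165.71 tilt [-0.001  0.    -1.   ] F [ 0.1 -0.2 -1.8] grip 0.0269 59.7
shift [-4.000e-04 -1.000e-04  1.823e-01] rows 5 each [-0.0001 -0.      0.0365]
```

```bash
python3 -m pendant '[[0,0,0,0.036,0.3],[0,0,0,0.036,0],[0,0,0,0.036,0],[0,0,0,0.036,0],[0,0,0,0.02,0],[0,0,0,0.008,0],[0,0,0,0.005,0],[0,0,0,0,0]]' 60
```

```text
t: 17.83
eef_pos: [0.5303, -0.1247, 0.1817]
tool_rot: [-0.0, 0.13, 0.992, 0.0]
contact_force: [0.4, -0.1, -1.8]
gripper_width: 0.316
grasp_force: 59.6
```

```bash
python3 -m pendant '[[0,0,0,0.003,0],[0,0,0,0.0025,0],[0,0,0,0,0],[0,0,0,0,0]]' 60
python3 -c "
from h import *
plan([.53,-.125,.176])"
```

```text
t: 18.17
eef_pos: [0.5304, -0.125, 0.1769]
tool_rot: [0.001, 0.129, 0.992, -0.0]
contact_force: [-0.5, -0.1, -2.2]
gripper_width: 0.316
grasp_force: 59.6
t 18.17 pos [ 0.5304 -0.125   0.1769] yaw 165.17 tilt [ 0.001 -0.    -1.   ] F [-0.5 -0.1 -2.2] grip 0.0269 59.6
shift [ 0.0004 -0.0001  0.0009] rows 1 each [ 0.0004 -0.0001  0.0009]
```

```bash
python3 -m pendant '[[0,0,0,0.0015,0],[0,0,0,0.0015,0],[0,0,0,0,0]]' 60
```

```text
t: 18.42
eef_pos: [0.5305, -0.1248, 0.1749]
tool_rot: [0.001, 0.129, 0.992, -0.001]
contact_force: [-5.4, -0.7, 15.1]
gripper_width: 0.319
grasp_force: 62.0
```

```bash
python3 -m pendant '[[0.055,0,0,0,0],[0.055,0,0,0,0],[0.055,0,0,0,0],[0.055,0,0,0,0],[0.055,0,0,-0.02,0],[0.055,0,0,-0.035,0],[0.055,0,0,-0.035,0],[0.055,0,0,-0.035,0],[0.055,0,0,0,0]]' 60
python3 - <<'E'
from h import *
plan([.472,-.11,.176])
for c in("side","top"):
    im,d=bot.read_camera(c);np.save(c+"4.npy",d);cv2.imwrite(f"pics/{c}4.png",im)
    W=cloud(c,d);P=W.reshape(-1,3)
    s=(abs(P[:,0]-.53)<.11)&(abs(P[:,1]+.125)<.06)&(P[:,2]>.02)&(P[:,2]<.04)
    print(c,s.sum(),cv2.minAreaRect(P[s,:2].astype(np.float32)*1000) if s.sum()>10 else "")
    for n in("long_bar_mid","short_bar_mid"):
        for x in bot.pinpoint(n,c)[:3]: print(c,n,round(x["score"],2),world(c,x["at"],z=.014).round(4))
E
```

```text
t: 19.17
eef_pos: [0.5326, -0.1243, 0.3044]
tool_rot: [0.005, 0.129, 0.992, -0.0]
contact_force: [0.6, 0.3, 0.8]
gripper_width: 0.643
grasp_force: 0.0
t 19.17 pos [ 0.5326 -0.1243  0.3044] yaw 165.2 tilt [ 0.01  -0.002 -1.   ] F [0.6 0.3 0.8] grip 0.0549 0.0
shift [ 0.0635 -0.0017  0.1278] rows 4 each [ 0.0159 -0.0004  0.0319]
side 207 ((526.9518432617188, -121.24263000488281), (33.7520751953125, 157.63316345214844), 75.6156005859375)
side long_bar_mid 0.81 [ 0.5226 -0.1113  0.014 ]
top 326 ((530.978515625, -126.64488220214844), (28.16248893737793, 148.46060180664062), 75.84832000732422)
top long_bar_mid 0.76 [ 0.5291 -0.1319  0.014 ]
top short_bar_mid 0.71 [0.4678 0.3016 0.014 ]
```

```bash
python3 -m pendant '[[0.055,0.03,0,0,0],[0.055,0.03,0,0,0],[0.055,0,0,0.03,0],[0.055,0,0,0.03,0],[0.055,0,0,0.02,0],[0.055,0,0,0,0],[0.055,0,0,0,0]]' 60
python3 -c "
from h import *
plan([.4724,-.1109,.177])"
```

```text
t: 20.05
eef_pos: [0.4715, -0.1091, 0.217]
tool_rot: [-0.002, 0.128, 0.992, 0.0]
contact_force: [0.4, -0.4, 0.6]
gripper_width: 0.648
grasp_force: 0.0
t 20.05 pos [ 0.4715 -0.1091  0.217 ] yaw 165.24 tilt [-0.004  0.001 -1.   ] F [ 0.4 -0.4  0.6] grip 0.0553 0.0
shift [-0.0015 -0.0015  0.04  ] rows 1 each [-0.0015 -0.0015  0.04  ]
```

```bash
python3 -m pendant '[[0.055,-0.0015,-0.001,0.02,-0.4],[0.055,0,0,0.014,0],[0.055,0,0,0.005,0],[0.055,0,0,0,0],[0,0,0,0,0],[0,0,0,0,0],[0,0,0,0,0],[0,0,0,0,0],[0,0,0,0,0]]' 100
python3 -c "
from h import *
plan([.4724,-.1109,.177])"
```

```text
t: 20.8
eef_pos: [0.4738, -0.1107, 0.1807]
tool_rot: [0.001, 0.125, 0.992, -0.0]
contact_force: [-1.7, 0.7, 8.3]
gripper_width: 0.304
grasp_force: 98.7
t 20.8 pos [ 0.4738 -0.1107  0.1807] yaw 165.61 tilt [ 0.002 -0.001 -1.   ] F [-1.7  0.7  8.3] grip 0.026 98.7
shift [ 0.0014 -0.0006  0.0037] rows 1 each [ 0.0014 -0.0006  0.0037]
```

```bash
python3 - <<'E'
from h import *
W=cloud("top",np.load("top0.npy"));im=cv2.imread("pics/top0.png")
y=np.radians(-14.5);ax=np.array([np.cos(y),np.sin(y)]);ay=np.array([-ax[1],ax[0]]);o=np.array([.5538,-.2900])
P=W.reshape(-1,3);C=im.reshape(-1,3);a=(P[:,:2]-o)@ax;b=(P[:,:2]-o)@ay
for lo in np.arange(-.10,.0,.012):
    s=(a>=lo)&(a<lo+.012)&(P[:,2]>.006)&(P[:,2]<.018)&(abs(b)<.07)
    print("plate",round(lo,3),b[s].min().round(4),b[s].max().round(4),((b[s].min()+b[s].max())/2).round(4))
s=(P[:,2]>.006)&(P[:,2]<.018)&(abs(b)<.045)&(abs(a)<.2);print("plate x",np.percentile(a[s],[0,.5,99.5,100]).round(4))
s=(a>-.035)&(a<.008)&(abs(b)<.035)&(P[:,2]>.02)
for A,B,Z in sorted(zip(a[s].round(3),b[s].round(3),P[s,2].round(3)),key=lambda r:(r[0]//.004,r[1])): print((A,B,Z),end=" ")
c=im[110:215,415:510];cv2.imwrite("pics/g.png",cv2.resize(c,None,fx=6,fy=5.5,interpolation=cv2.INTER_CUBIC))
E
```

```text
plate -0.1 -0.0562 0.0532 -0.0015
plate -0.088 -0.0561 0.0541 -0.001
plate -0.076 -0.0573 0.0539 -0.0017
plate -0.064 -0.0555 0.0536 -0.001
plate -0.052 -0.056 0.0536 -0.0012
plate -0.04 -0.056 0.0533 -0.0014
plate -0.028 -0.0566 0.0529 -0.0019
plate -0.016 -0.0561 0.0532 -0.0014
plate -0.004 -0.0561 0.0532 -0.0015
plate x [-0.0966 -0.0961  0.1257  0.1286]
(np.float64(-0.025), np.float64(-0.024), np.float64(0.026)) (np.float64(-0.025), np.float64(-0.011), np.float64(0.024)) (np.float64(-0.022), np.float64(-0.029), np.float64(0.038)) (np.float64(-0.024), np.float64(-0.027), np.float64(0.03)) (np.float64(-0.024), np.float64(-0.027), np.float64(0.036)) (np.float64(-0.022), np.float64(-0.026), np.float64(0.038)) (np.float64(-0.024), np.float64(-0.026), np.float64(0.025)) (np.float64(-0.023), np.float64(-0.024), np.float64(0.039)) (np.float64(-0.023), np.float64(-0.022), np.float64(0.037)) (np.float64(-0.021), np.float64(-0.021), np.float64(0.038)) (np.float64(-0.023), np.float64(-0.021), np.float64(0.031)) (np.float64(-0.023), np.float64(-0.02), np.float64(0.028)) (np.float64(-0.023), np
[... 19675 characters left out ...]
8)) (np.float64(0.005), np.float64(0.025), np.float64(0.15)) (np.float64(0.006), np.float64(0.026), np.float64(0.153)) (np.float64(0.005), np.float64(0.026), np.float64(0.146)) (np.float64(0.006), np.float64(0.027), np.float64(0.15)) (np.float64(0.005), np.float64(0.027), np.float64(0.144)) (np.float64(0.008), np.float64(-0.025), np.float64(0.163)) (np.float64(0.008), np.float64(-0.011), np.float64(0.171)) (np.float64(0.008), np.float64(-0.004), np.float64(0.173)) (np.float64(0.008), np.float64(-0.002), np.float64(0.173)) (np.float64(0.008), np.float64(0.007), np.float64(0.174)) (np.float64(0.008), np.float64(0.009), np.float64(0.172)) (np.float64(0.008), np.float64(0.01), np.float64(0.169))
```

View pics/g.png

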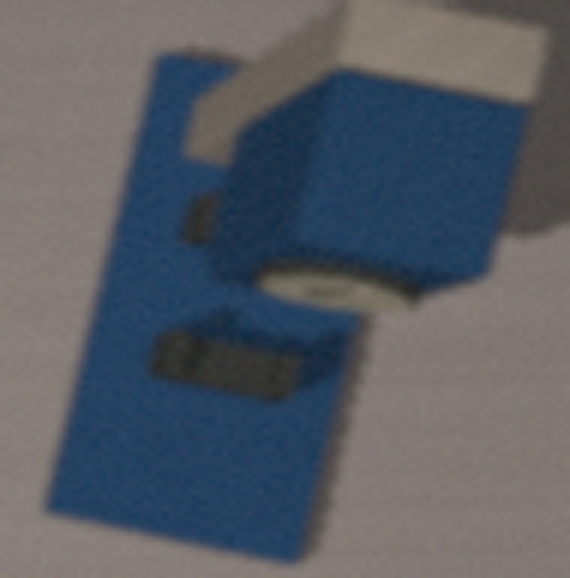

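The cradles are visible at (230,365) in the crop, with the dial on the head's near face at (335,285). Next I carry the bar to a point in front of the gauge.

```bash
python3 -m pendant '[[0,0,0,-0.015,0],[0,0,0,-0.025,0],[0,0,0,-0.02,0],[0,0.0193,0,0,0],[0,0.0193,0,0,0],[0,0,-0.0307,0,0],[0,0,-0.0307,0,0],[0,0,-0.0307,0,0],[0,0,-0.0307,0,0],[0,0,-0.0307,0,0],[0,0,0,0,0],[0,0,0,0,0]]' 100
python3 - <<'E'
from h import *
plan([.3981,-.2499,.2217])
for c in("side","top"):
    im,d=bot.read_camera(c);cv2.imwrite(f"pics/{c}5.png",im)
    P=cloud(c,d).reshape(-1,3)
    y=np.radians(-14.5);ax=np.array([np.cos(y),np.sin(y)]);ay=np.array([-ax[1],ax[0]])
    a=(P[:,:2]-[.553,-.29])@ax;b=(P[:,:2]-[.553,-.29])@ay
    for lo in(-.13,-.11,-.09,-.07,-.05,-.035):
        s=(a>lo)&(a<lo+.02)&(abs(b)<.03)&(P[:,2]>.05)&(P[:,2]<.12)
        if s.sum()>5: print(c,lo,s.sum(),"ztop",np.percentile(P[s,2],[50,90]).round(4),"b",np.percentile(b[s],[3,97]).round(4),"amax",a[s].max().round(4))
E
```

```text
t: 21.8
eef_pos: [0.3968, -0.2517, 0.2395]
tool_rot: [-0.0, 0.128, 0.992, -0.0]
contact_force: [-0.5, 0.5, -2.6]
gripper_width: 0.307
grasp_force: 99.2
t 21.8 pos [ 0.3968 -0.2517  0.2395] yaw 165.33 tilt [-0.    -0.001 -1.   ] F [-0.5  0.5 -2.6] grip 0.0262 99.2
shift [-0.0008  0.0021  0.0178] rows 1 each [-0.0008  0.0021  0.0178]
side -0.13 25 ztop [0.072  0.0835] b [0.0088 0.0162] amax -0.1101
side -0.11 31 ztop [0.0748 0.085 ] b [0.005  0.0165] amax -0.0906
side -0.09 39 ztop [0.078  0.0855] b [-0.0044  0.0158] amax -0.0707
side -0.07 42 ztop [0.0814 0.0856] b [-0.0115  0.0167] amax -0.0507
side -0.05 43 ztop [0.0802 0.0844] b [-0.014   0.0161] amax -0.0305
side -0.035 12 ztop [0.0777 0.0834] b [-0.0105  0.014 ] amax -0.0274
top -0.13 122 ztop [0.0858 0.088 ] b [-0.0141  0.0126] amax -0.1101
top -0.11 124 ztop [0.0856 0.0881] b [-0.0141  0.0127] amax -0.0901
top -0.09 125 ztop [0.0855 0.0877] b [-0.014   0.0126] amax -0.0701
top -0.07 124 ztop [0.0853 0.0877] b [-0.0141  0.0128] amax -0.05
top -0.05 122 ztop [0.085  0.0877] b [-0.0147  0.013 ] amax -0.0301
top -0.035 54 ztop [0.0855 0.0879] b [-0.0141  0.013 ] amax -0.0259
```

The bar is level and sits within 0.5 mm of the cradle axis. I lower it 16 mm and slide it in 102 mm.

```bash
python3 -m pendant '[[0,0,0,0.008,0],[0,0,0,0.008,0],[0,0,0,0,0],[0,-0.012,0,0,0],[0,-0.015,0,0,0],[0,-0.015,0,0,0],[0,-0.015,0,0,0],[0,0,0,0,0],[0,0,0,0,0]]' 100
python3 -c "
from h import *
plan([.4962,-.2753,.21])"
```

```text
t: 22.65
eef_pos: [0.4534, -0.2634, 0.2228]
tool_rot: [-0.0, 0.125, 0.992, 0.0]
contact_force: [-0.4, 0.0, -3.4]
gripper_width: 0.3
grasp_force: 99.2
t 22.65 pos [ 0.4534 -0.2634  0.2228] yaw 165.68 tilt [-0.     0.001 -1.   ] F [-0.4  0.  -3.4] grip 0.0256 99.2
shift [-0.0444 -0.001   0.0128] rows 2 each [-0.0222 -0.0005  0.0064]
```

```bash
python3 -m pendant '[[0,-0.012,0,0,0],[0,-0.015,0,0,0],[0,-0.0125,0,0,0],[0,-0.005,0,0,0],[0,0,0,0,0],[0,0,0,0.005,0],[0,0,0,0.004,0],[0,0,0,0,0]]' 100
python3 -c "
from h import *
plan([.4962,-.2753,.21])"
```

```text
t: 23.32
eef_pos: [0.4946, -0.2749, 0.2129]
tool_rot: [-0.001, 0.125, 0.992, 0.0]
contact_force: [-0.7, -0.6, -3.2]
gripper_width: 0.305
grasp_force: 99.2
t 23.32 pos [ 0.4946 -0.2749  0.2129] yaw 165.59 tilt [-0.003  0.001 -1.   ] F [-0.7 -0.6 -3.2] grip 0.0261 99.2
shift [-0.0017  0.      0.0029] rows 1 each [-0.0017  0.      0.0029]
```

```bash
python3 -m pendant '[[0,-0.0015,0,0.0015,0],[0,0,0,0.0015,0],[0,0,0,0.001,0],[0,0,0,0,0]]' 100
```

```text
t: 23.65
eef_pos: [0.4973, -0.2755, 0.21]
tool_rot: [-0.0, 0.125, 0.992, 0.0]
contact_force: [0.5, -0.7, -2.7]
gripper_width: 0.307
grasp_force: 99.2
```

```bash
python3 -m pendant '[[0,0,0,0.001,0],[0,0,0,0.001,0],[0,0,0,0,0]]' 100
```

```text
t: 23.9
eef_pos: [0.4976, -0.2755, 0.2087]
tool_rot: [0.0, 0.125, 0.992, -0.0]
contact_force: [-3.1, -0.0, 2.1]
gripper_width: 0.304
grasp_force: 100.0
```

```bash
python3 -m pendant '[[0.05,0,0,0.0005,0],[0.05,0,0,0,0],[0.05,0,0,0,0],[0.05,0,0,0,0],[0.05,0,0,-0.02,0],[0.05,0.01,0,-0.03,0],[0.05,0.03,0,-0.02,0],[0.05,0.03,0,-0.02,0],[0.05,0.02,0,-0.03,0],[0.05,0,0,-0.03,0],[0.05,0,0,0,0]]' 60
python3 - <<'E'
from h import *
plan([.4,-.25,.35])
y=np.radians(-14.5);ax=np.array([np.cos(y),np.sin(y)]);ay=np.array([-ax[1],ax[0]])
for c in("side","top"):
    im,d=bot.read_camera(c);cv2.imwrite(f"pics/{c}6.png",im)
    P=cloud(c,d).reshape(-1,3)
    a=(P[:,:2]-[.5535,-.2913])@ax;b=(P[:,:2]-[.5535,-.2913])@ay
    s=(abs(a)<.1)&(abs(b)<.025)&(P[:,2]>.045)&(P[:,2]<.07)
    print(c,s.sum(),"z",np.percentile(P[s,2],[10,50,90]).round(4),"a",a[s].min().round(4),"b",np.percentile(b[s],[3,97]).round(4))
    for lo in(-.08,-.06,-.04,-.02):
        k=s&(a>lo)&(a<lo+.02); print(lo,k.sum(),np.median(P[k,2]).round(4),np.percentile(b[k],[3,97]).round(4))
im=cv2.imread("pics/side6.png");t=cv2.imread("pics/top6.png")
cv2.imwrite("pics/f6.png",np.hstack([cv2.resize(im[100:320,150:480],(400,267)),cv2.resize(t[50:270,170:500],(400,267))]))
E
```

```text
t: 24.82
eef_pos: [0.4112, -0.2532, 0.3627]
tool_rot: [0.003, 0.126, 0.992, -0.002]
contact_force: [1.0, -0.5, -0.1]
gripper_width: 0.588
grasp_force: 0.0
t 24.82 pos [ 0.4112 -0.2532  0.3627] yaw 165.57 tilt [ 0.006 -0.006 -1.   ] F [ 1.  -0.5 -0.1] grip 0.0502 0.0
shift [0.0117 0.0004 0.0126] rows 1 each [0.0117 0.0004 0.0126]
side 209 z [0.0473 0.0524 0.0556] a -0.0824 b [-0.0099  0.0207]
-0.08 35 0.0526 [-0.0131  0.0181]
-0.06 27 0.0528 [-0.0066  0.0192]
-0.04 28 0.0529 [-0.0096  0.0193]
-0.02 25 0.0532 [-0.0063  0.0203]
top 459 z [0.0527 0.0554 0.0577] a -0.0733 b [-0.013  0.014]
-0.08 74 0.055 [-0.0126  0.0139]
-0.06 102 0.0553 [-0.0138  0.0139]
-0.04 98 0.0555 [-0.0125  0.0136]
-0.02 102 0.0556 [-0.0127  0.0142]
```

View pics/f6.png

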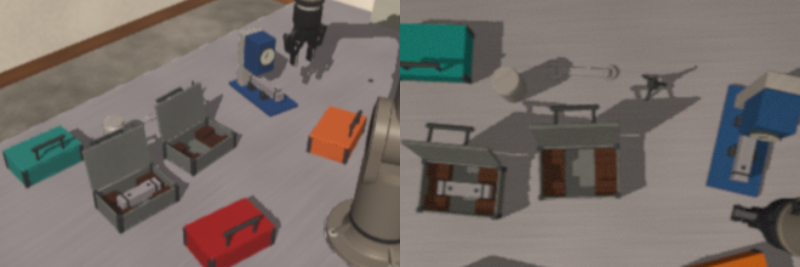

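The left half (side view) shows both lids past upright and the short bar still in its case. In the top view the bar lies in the cradles at (745,155). It is flat and about 4 mm off the stop. The tin, wrench and tripod look undisturbed.

```bash
python3 -c "
from station import bot
print(bot.hand_in())"
```

```text
the job is handed in; nothing more can be done
None
```

The job is handed in at about 25 s: both lids are up, the long bar from the right-hand case lies in the gauge cradles about 4 mm off the back stop by camera measurement, and the short bar is still in its case.

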